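# Open the pottery wheel drive and hold its belt tensioner back

### The arm

A 6-joint arm with a two-finger parallel gripper is mounted at the origin on the work surface. World frame = base frame: x ahead of the robot, y to its left, z up, the work surface at z = 0. Lengths are in mm, angles in rad, forces in N, time in s.
With the tool pointing down it reaches from about 275 to 850 mm from the base axis. Payload 19 kg.
Tool frame: the origin (TCP) lies on the centre line of the jaws, within the pads' length; the fingertips stand 17 mm ahead of it and the grasp point (between the pads) lies 2 mm behind it (manip.tcp_to_tips is the distance from the TCP to the fingertips, in mm); z points along the fingers, y is the line along which they close (so a half turn about z gives the same grasp; the last joint's range is limited). The gripper opens to 85 mm and grips with 20 to 120 N. Pads are 22 mm wide; open, the fingers measure 114 mm over their backs; the gripper's body (76 mm by 85 mm) begins 54 mm behind the grasp point. The pads swing forward as they close: fully open they stand 13 mm farther back than shut.
Start: joints at [-1.283, 0.15, 1.437, -0, 1.554, -0.134], TCP at [235.379, -524.585, 248.267] pointing down, gripper open.
Joint ranges: [-2.8, 2.8], [-0.68, 2.1], [0.12, 2.68], [-1.39, 4.53], [0.16, 2.79], [-2.81, 2.81]. Speed limits (rad/s): [1.89, 1.89, 2.22, 3.01, 3.01, 3.01].

### API

Orientations are given as a unit quaternion [x, y, z, w].
In Python, from workcell import manip, viewer gives the robot as it stands. The module is installed in compiled form; this text tells all that it offers.
- The arm moves only by the tool drive_tool, never from a script. Its argument "deltas" is a list of rows, each a list of 6 numbers: the shift along the tool's x, y, z in m, then the turn, a rotation vector about the tool's x, y, z in rad. In form: [[dx, dy, dz, wx, wy, wz], ...]. A call has 1 to 12 rows; each row is the pose to reach, as a shift and turn from the pose commanded when the call began, along the tool's axes at that moment; what a row does not reach only later rows make up. A row lasts 1/10 s, in which the tool goes at most 50 mm and 8.59 degrees, less where a joint would pass 70% of its speed; a pose out of reach is approached as far as the arm can. A call with a gripper value outside its range is refused whole. "grip" is the opening, from 0 (shut) to 1 (fully open), set as the call begins (left out, the last holds). The fingers move at their own pace and stop on an object; "force" is the grip in N (left out, the last holds). Time passes only in rows, so rows that repeat a pose let the fingers close. It gives the time, the measured TCP pose, the force, the opening and the grip force at its end, in the units of the state.
- manip.observe(): the state, without advancing time (a new reading comes with each control period).
- viewer.read_camera(name): name is "scene" or "top"; returns a dict with "frame" (420x560x3 uint8, red, green, blue), "intrinsics" (3x3 intrinsics, pixels), "origin" and "rotation" of the camera in the world. Camera axes: x right, y down, z forward; pixel columns grow to the right and rows downward; lengths in mm; the calibration is good to about 2 mm. A picture is of the moment at which its call begins. There is no depth.
- manip.close_job(): hands the job in; it is judged then, once.
The state is a dict: "clock": time; "joint_pos": joint angles; "joint_vel": joint speeds; "joint_efforts": joint torques, N m; "eef_pos": TCP position; "tool_rot": TCP orientation; "ft_force": force on the tool from outside, world axes, zero at the start; "ft_torque": the same for the moment, N m; "grip_width": opening from 0.0 (shut) to 1.0 (fully open); "grip_force": force on a finger pad.
Only numpy, scipy, OpenCV 4.12 (cv2) and the standard library are available. Lean on these libraries where they do the work, as an engineer would, in place of code of your own. Each camera call takes 0.05 s, during which the arm holds its last target. There are 200 camera calls.

### The job

I am about to fit a new belt on the pottery wheel drive. Lift the loose U-shaped guard off the tensioner arm, hang it astride the bar of the rail and let go of it; then push the sprung tensioner arm back by its post until its tooth has clicked over the pawl, and finish there, still holding the arm back against its spring. Leave the glaze jar, the mug and the clay stamp where they stand.

Things in the scene. Friction and masses are not known exactly. Their poses are not given: they have to be found in the camera images.
- drive: Wheel drive, fixed, left or right of centre: grey plate, 12 mm thick, x -115..135, y -120..110 mm about its origin, which is on the table surface. -x edge faces the robot within 0.35 rad. Two aluminium pulleys on its -y half, up to 44 mm above the table. The tensioner arm pivots at drive x 50, y 0 mm and at rest runs along drive -x.
- guard: Loose steel guard, an upside-down U channel, about 0.2 kg: 80 mm long (own x), 48 wide outside (y), 75 high; sheet 4 mm, inside 40 wide, 71 deep, ends and underside open. Origin: centre of its underside. It starts standing on the drive plate (12 mm up) astride the arm, x along the arm, centred about 58 mm from the pivot. Grip it across the legs from above.
- rail: Hanging rail, fixed, on the other side from the drive: round bar 16 mm thick along the rail's own y, axis 150 mm above the table, between two posts 300 mm apart (20 mm thick, on 70 mm feet). Origin on the table under mid-bar. The guard hangs with its length along the bar, a leg on each side, its web on the bar (underside then 87 mm above the table).
- rail_mid (a point): Middle of the bar's axis, 150 mm above the table; x and y axes as the rail's (y along the bar).
- pivot (a point): On the upright hinge axis of the tensioner arm, 44 mm above the table. The aluminium arm is 18 mm wide, its top 38 mm above the table; a white idler roller 26 mm across stands on it, up to 54 mm above the table, 50 mm from the pivot.
- post_top (a point): Centre of the top of the tensioner arm's push post, 96 mm above the table. The post is an upright black rubber-sleeved pin 18 mm in diameter, free from 48 mm to 96 mm above the table, at the end of the arm, 135 mm from the pivot axis.
- tensioner (a joint): Angle of the sprung arm, rad: 0 at rest, growing as the post swings towards drive +y (clockwise from above, away from the pulleys), hard stop 0.75. From 0.16 to 0.42 a tooth on the arm's tail rides over the sprung pawl; beyond, it has clicked over. At the post the spring asks about 5 N at first, 8 N climbing the pawl, 7 to 10 N beyond; let go, the arm swings right back over the pawl.
- pawl_nose (a point): Top of the rounded nose of the pawl, a small steel slider on the drive plate behind the pivot (53 mm from it), pointing at the pivot and pressed in by a spring; 36 mm above the table.
- glaze_jar: Bystander: closed squat jar of glaze, 72 mm across, 60 mm high, beyond the work. Origin: centre of its underside.
- mug: Bystander: ceramic mug, 76 mm across, 85 mm high, at the left. Origin: centre of its underside.
- clay_stamp: Bystander: turned wooden clay stamp, 64 mm across, 86 mm high, at the right. Origin: centre of its underside.
Mind the look-alikes: they are no part of the job. What is shaped like the guard but orange or purple is not meant.

How it is judged:
By the outcome, as a careful person would: the job done as asked, in the order asked, and still so for the second after the job is handed in, while the arm keeps its last pose, push and grip.
It also fails if it takes over 58 s, if anything falls off the work surface, if the arm or the gripper's body presses on something with over 40 N, if the wrist force passes 120 N, or if a joint passes its speed limit or range.

## Working session

There is one attempt and no reset: what is moved stays moved. The work goes in short steps, Python scripts to look and compute and a tool call to move; the robot and the scene stay as the last step left them, time stands still between calls to the robot, and variables do not carry over. Pictures are saved under pics/ and viewed, at most 10 in all, crops included, and the job is handed in when it is done.

Besides the shell and the picture viewer there is one more tool, called after "Request:" as name([rows], argument=value, ...), one row to a line, values as JSON. drive_tool: Moves the arm, as the interface text tells. Its arguments: {"type":"object","properties":{"deltas":{"type":"array","items":{"type":"array","items":{"type":"number"}}},"grip":{"type":"number"},"force":{"type":"number"}},"required":["deltas"]}

```bash
mkdir -p pics; cat > h.py <<'E'
import numpy as np, cv2
from workcell import manip, viewer
def snap(n,f):
    c=viewer.read_camera(n); cv2.imwrite('pics/'+f,cv2.cvtColor(c['frame'],cv2.COLOR_RGB2BGR)); np.savez('pics/'+f+'.npz',**c); return c
def px2w(c,u,v,z):
    d=np.array(c['rotation'])@np.linalg.inv(c['intrinsics'])@[u,v,1.]; o=np.array(c['origin']); return o+d*(z-o[2])/d[2]
def w2px(c,p):
    q=np.array(c['intrinsics'])@np.array(c['rotation']).T@(np.array(p,float)-c['origin']); return q[:2]/q[2]
E
python3 -c "
from h import *
a=snap('top','t1.png');b=snap('scene','s1.png');print(a['origin'],a['rotation'],b['origin'],b['rotation']);print(manip.observe())"
```

```text
[ 247.73613359   17.52805762 1688.2880267 ] [-0.70067292  0.70629863 -0.07001448  0.07278509] [1318.90825091  266.65072242 1453.94694742] [ 0.5457391   0.79372875 -0.21740337 -0.15779506]
{'clock': 0.1, 'joint_pos': array([-1.28302885e+00,  1.50928118e-01,  1.43793854e+00, -2.02755727e-05,
        1.55381440e+00, -1.33979162e-01]), 'joint_vel': array([-0.00101111, -0.00206621, -0.0033925 , -0.00089596, -0.00064732,
        0.00048942]), 'joint_efforts': array([ 4.20519034e-03, -7.14383054e+01, -5.71791565e+01, -1.38664946e-04,
        7.17290182e-03, -5.97829421e-05]), 'eef_pos': array([ 235.30818918, -524.42592938,  247.75446744]), 'tool_rot': array([ 9.77848308e-01,  2.09314095e-01, -5.19109115e-05, -5.41814057e-04]), 'ft_force': array([ 0.47153768, -0.34116134,  0.26023599]), 'ft_torque': array([-0.01992318, -0.00730623, -0.03757832]), 'grip_force': 0.0, 'grip_width': 0.9975769900797904}
```

View pics/t1.png

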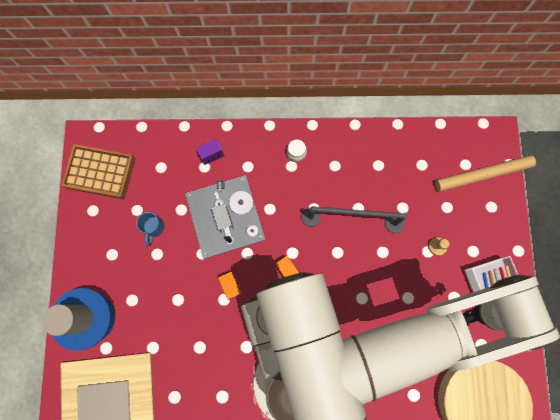

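View pics/s1.png

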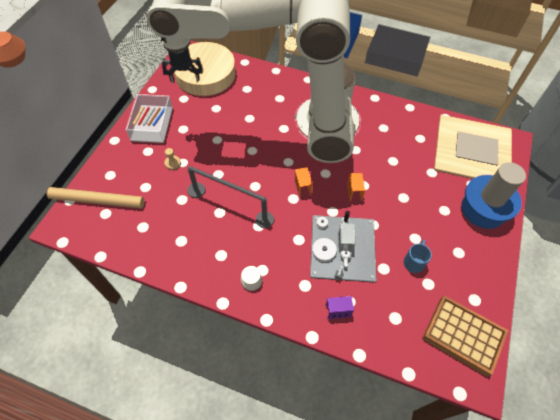

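The top view shows the drive plate at about (225,216), with the grey guard astride the arm at (222,217). The black post is near (229,240) and the rail bar runs (311,212)–(401,216). The U-shapes are grey (222,217), orange (228,285) and (289,268), and purple (209,151). The grey steel one on the drive plate fits, because it stands astride the arm. I'll confirm it in an enlarged crop.

```bash
sed -i 's/^def px2w/from scipy.spatial.transform import Rotation as R\ndef px2w/; s/np.array(c\[.rotation.\])/R.from_quat(c["rotation"]).as_matrix()/' h.py
python3 -c "
from h import *
t=cv2.imread('pics/t1.png');s=cv2.imread('pics/s1.png')
a=cv2.resize(t[170:265,180:270],None,fx=6,fy=6,interpolation=cv2.INTER_CUBIC)[:570]
b=cv2.resize(s[205:285,300:385],None,fx=6,fy=6,interpolation=cv2.INTER_CUBIC)
cv2.imwrite('pics/c1.png',cv2.resize(t[165:265,180:270],None,fx=6,fy=6,interpolation=cv2.INTER_CUBIC))
cv2.imwrite('pics/c2.png',b)
c=np.load('pics/t1.png.npz')
for n,u,v,z in [('guard',222,217,87),('postT',229,240,96),('barL',311,212,150),('barR',401,216,150),('plate c',225,216,12),('jar',297,150,60),('mug',149,225,85),('stamp',439,245,86)]: print(n,px2w(c,u,v,z))
"
```

```text
guard [552.36733512 238.57968126  87.        ]
postT [471.68370409 212.26439803  96.        ]
barL [554.64954595 -62.54795011 150.        ]
barR [ 538.78109878 -357.30330655  150.        ]
plate c [570.18795943 238.25859149  12.        ]
jar [799.05717727 -21.35310077  60.        ]
mug [527.05625842 487.60696107  85.        ]
stamp [ 450.30524275 -495.28179207   86.        ]
```

View pics/c1.png

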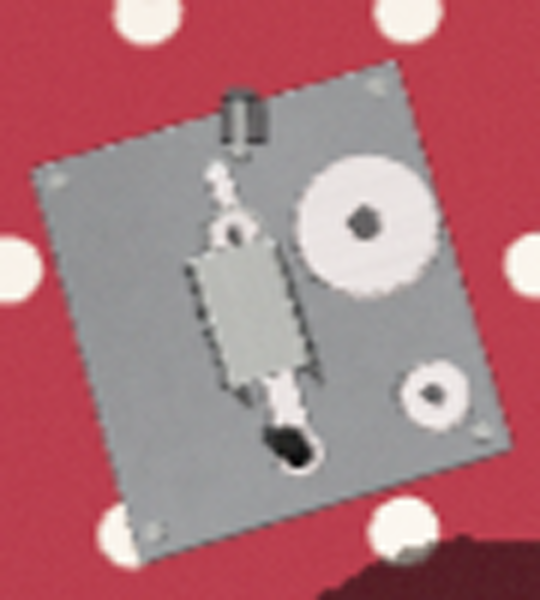

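View pics/c2.png

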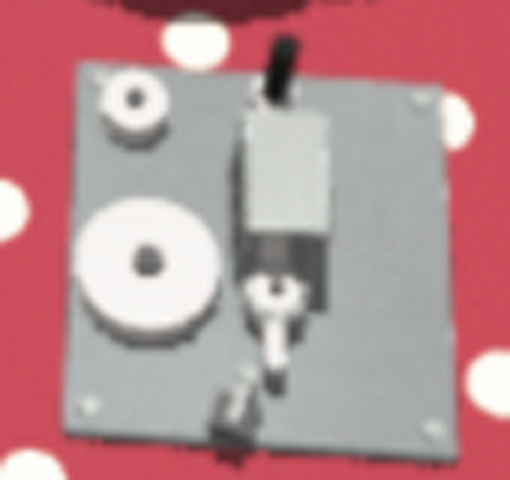

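The crops confirm the grey U-channel astride the arm; the post is the black pin. In c1 the plate corners are (33,168), (397,62), (511,445), (143,563) and the guard web corners (195,262), (270,238), (313,362), (233,388).

```bash
cat > m.py <<'E'
from h import *
from scipy.optimize import least_squares
T=np.load('pics/t1.png.npz');S=np.load('pics/s1.png.npz')
def t(l):return np.array(l)/6+[180-.4,165-.4]
def s(l):return np.array(l)/6+[300-.4,205-.4]
def fit(local,obs,x0):
    def P(x):
        r=R.from_euler('z',x[2]).as_matrix(); return (r@np.array(local,float).T).T+[x[0],x[1],0]
    f=lambda x:np.concatenate([(w2px(c,p)-o) for c,ob in obs for p,o in zip(P(x),ob)])
    return [ (lambda q:(q.x.round(3),np.abs(q.fun).max().round(2)))(least_squares(f,x0,x_scale=[100,100,1]))]
pl=[(135,110,12),(135,-120,12),(-115,-120,12),(-115,110,12)]
to=t([(33,168),(397,62),(511,445),(143,563)]); so=s([(458,460),(65,435),(80,62),(445,85)])
g=[(40,24,87),(40,-24,87),(-40,-24,87),(-40,24,87)]
gt=t([(192,262),(272,238),(313,362),(233,388)]);gs=s([(328,233),(247,232),(248,110),(327,115)])
for n,l,a,b,x in [('drive',pl,to,so,[560,238,.2]),('guard',g,gt,gs,[552,238,.2])]:
    print(n,fit(l,[(T,a)],x),fit(l,[(S,b)],x),fit(l,[(T,a),(S,b)],x))
for n,im,(x0,x1,y0,y1) in [('T',T,(295,412,200,235)),('S',S,(180,285,155,230))]:
    cv2.imwrite(f'pics/r{n}.png',cv2.resize(cv2.cvtColor(im['frame'][y0:y1,x0:x1],cv2.COLOR_RGB2BGR),None,fx=6,fy=6,interpolation=cv2.INTER_CUBIC))
a,b=cv2.imread('pics/rT.png'),cv2.imread('pics/rS.png')
w=max(a.shape[1],b.shape[1]); p=lambda i:cv2.copyMakeBorder(i,0,0,0,w-i.shape[1],cv2.BORDER_CONSTANT)
o=np.vstack([p(a),p(b)]);print(o.shape,a.shape);cv2.imwrite('pics/rail.png',o[:600] if o.shape[0]<=660 else o[:600])
E
python3 m.py
```

```text
drive [(array([5.60382e+02, 2.41082e+02, 2.94000e-01]), np.float64(0.81))] [(array([5.62304e+02, 2.46372e+02, 2.92000e-01]), np.float64(0.56))] [(array([5.61287e+02, 2.43745e+02, 2.93000e-01]), np.float64(1.24))]
guard [(array([5.53680e+02, 2.39724e+02, 3.22000e-01]), np.float64(0.68))] [(array([5.56280e+02, 2.44674e+02, 2.94000e-01]), np.float64(0.5))] [(array([5.54833e+02, 2.42181e+02, 3.09000e-01]), np.float64(1.04))]
(660, 702, 3) (210, 702, 3)
```

View pics/rail.png

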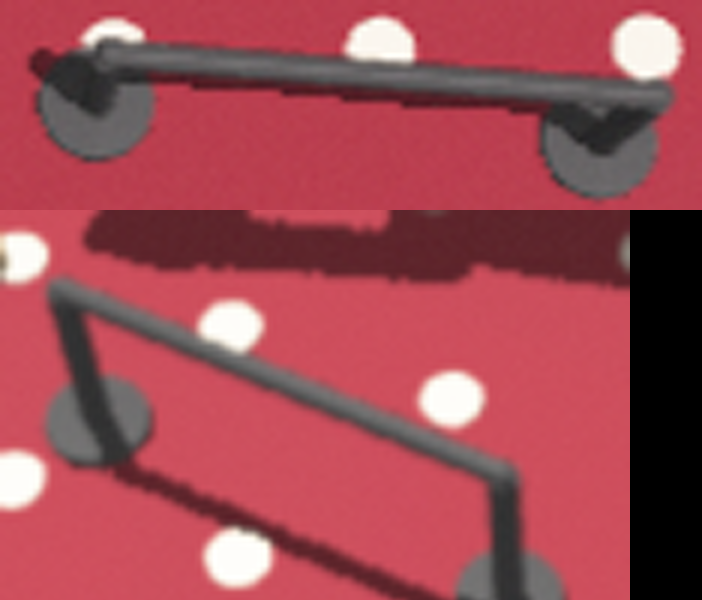

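The rail crop shows the bar in the top view with outer ends at about (95,53) and (672,97). In the scene view its ends are at about (52,287) and (516,475).

```bash
cat >> m.py <<'E'
print('---')
f=lambda p,o:np.array(p)/6-.4+o
b=[(0,160,150),(0,-160,150)]
rt=[f((95,53),[295,200]),f((672,97),[295,200])]; rs=[f((516,265),[180,155]),f((52,77),[180,155])]
print(fit(b,[(T,rt)],[550,-200,0]),fit(b,[(S,rs)],[550,-200,0]),fit(b,[(T,rt),(S,rs)],[550,-200,0]))
o=manip.observe();print(R.from_quat(o['tool_rot']).as_matrix().round(3))
E
python3 m.py|sed -n '/---/,$p'
```

```text
---
[(array([ 5.53066e+02, -2.18284e+02, -8.60000e-02]), np.float64(0.62))] [(array([ 5.52527e+02, -2.15015e+02, -7.90000e-02]), np.float64(0.87))] [(array([ 5.52672e+02, -2.16839e+02, -8.30000e-02]), np.float64(1.24))]
[[ 0.912  0.409 -0.   ]
 [ 0.409 -0.912  0.001]
 [ 0.    -0.001 -1.   ]]
```

```bash
cat > go.py <<'E'
import sys; from h import *
# usage: go.py x y z yaw : tool-frame delta to a tool-down pose with tool x at yaw
x,y,z,yaw=map(float,sys.argv[1:5]); o=manip.observe(); A=R.from_quat(o['tool_rot'])
d=A.inv().apply(np.array([x,y,z])-o['eef_pos'])/1000
B=R.from_matrix([[np.cos(yaw),np.sin(yaw),0],[np.sin(yaw),-np.cos(yaw),0],[0,0,-1]])
print(o['clock'],o['eef_pos'].round(1),d.round(4),(A.inv()*B).as_rotvec().round(4))
E
python3 go.py 554.5 242 180 .297
```

```text
0.1 [ 235.3 -524.4  247.8] [ 0.605  -0.5685  0.0684] [-1.100e-03 -1.000e-04  1.247e-01]
```

Request:
drive_tool([
  [0.03,-0.028,0,0,0,0],
  [0.065,-0.061,0,0,0,0.02],
  [0.1,-0.094,0,0,0,0.04],
  [0.135,-0.127,0,0,0,0.06],
  [0.17,-0.16,0,0,0,0.08],
  [0.205,-0.193,0,0,0,0.1],
  [0.24,-0.226,0,0,0,0.12],
  [0.275,-0.258,0,0,0,0.125],
  [0.31,-0.291,0,0,0,0.125],
  [0.345,-0.324,0,0,0,0.125],
  [0.38,-0.357,0,0,0,0.125],
  [0.415,-0.39,0,0,0,0.125],
], grip=0.85, force=50)

```text
clock: 1.3
eef_pos: [454.6, 3.3, 248.3]
tool_rot: [0.989, 0.148, 0.0, 0.0]
ft_force: [1.3, -0.8, -0.1]
grip_width: 0.854
grip_force: 0.0
```

```bash
python3 go.py 554.5 242 180 .297
```

```text
1.3 [454.6   3.3 248.3] [ 0.1654 -0.1991  0.0684] [ 0.0001 -0.0002 -0.0001]
```

Request:
drive_tool([
  [0.025,-0.03,0,0,0,0],
  [0.053,-0.064,0.01,0,0,0],
  [0.081,-0.098,0.02,0,0,0],
  [0.109,-0.131,0.03,0,0,0],
  [0.137,-0.165,0.045,0,0,0],
  [0.158,-0.19,0.06,0,0,0],
  [0.165,-0.199,0.068,0,0,0],
  [0.165,-0.199,0.068,0,0,0],
  [0.165,-0.199,0.068,0,0,0],
])

```text
clock: 2.2
eef_pos: [553.7, 239.0, 180.5]
tool_rot: [0.989, 0.148, -0.0, 0.0]
ft_force: [-0.0, -0.4, 0.7]
grip_width: 0.845
grip_force: 0.0
```

```bash
python3 go.py 554.5 242 66 .297; python3 -c "
from h import *
c=snap('scene','s2.png');a=cv2.imread('pics/s2.png')
cv2.imwrite('pics/c3.png',cv2.resize(a[170:290,280:400],None,fx=5,fy=5,interpolation=cv2.INTER_CUBIC))"
```

```text
2.2 [553.7 239.  180.5] [ 0.0017 -0.0026  0.1145] [ 0.0002  0.0004 -0.0002]
```

View pics/c3.png

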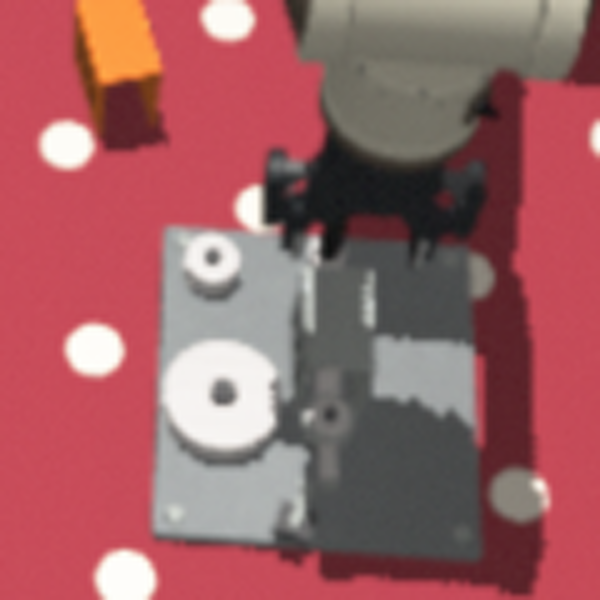

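The gripper hangs above the guard (web at about (340,320) in the crop), with clear fingers on both sides. I'll go down and grip.

Request:
drive_tool([
  [0,-0.001,0.02,0,0,0],
  [0,-0.001,0.045,0,0,0],
  [0,-0.001,0.07,0,0,0],
  [0,-0.001,0.09,0,0,0],
  [0,-0.001,0.105,0,0,0],
  [0,-0.001,0.114,0,0,0],
  [0,-0.001,0.114,0,0,0],
  [0,-0.001,0.114,0,0,0],
])

```text
clock: 3.05
eef_pos: [554.1, 240.6, 67.3]
tool_rot: [0.989, 0.148, 0.001, -0.0]
ft_force: [0.8, -0.4, 0.5]
grip_width: 0.849
grip_force: 0.0
```

Request:
drive_tool([
  [0,0,0,0,0,0],
  [0,0,0,0,0,0],
  [0,0,0,0,0,0],
  [0,0,0,0,0,0],
  [0,0,0,0,0,0],
  [0,0,0,0,0,0],
], grip=0.3, force=50)

```text
clock: 3.65
eef_pos: [554.1, 240.8, 67.4]
tool_rot: [0.989, 0.148, 0.001, -0.0]
ft_force: [-0.6, -0.1, 5.8]
grip_width: 0.555
grip_force: 51.5
```

Request:
drive_tool([
  [0,0,-0.01,0,0,0],
  [0,0,-0.025,0,0,0],
  [0,0,-0.045,0,0,0],
  [0,0,-0.07,0,0,0],
  [0,0,-0.095,0,0,0],
  [0,0,-0.12,0,0,0],
  [0,0,-0.145,0,0,0],
  [0,0,-0.165,0,0,0],
  [0,0,-0.178,0,0,0],
  [0,0,-0.178,0,0,0],
  [0,0,-0.178,0,0,0],
])

```text
clock: 4.75
eef_pos: [553.4, 240.6, 243.9]
tool_rot: [0.989, 0.148, -0.0, -0.0]
ft_force: [-0.1, -0.5, -3.1]
grip_width: 0.561
grip_force: 51.7
```

```bash
python3 go.py 553 -217 245 1.488; python3 -c "
from h import *
snap('scene','s3.png');c=snap('top','t3.png');a=cv2.imread('pics/s3.png')
cv2.imwrite('pics/c4.png',cv2.resize(a[130:280,280:400],None,fx=4,fy=4,interpolation=cv2.INTER_CUBIC))"
```

```text
4.75 [553.4 240.6 243.9] [-0.1343  0.4375 -0.0011] [-4.0000e-04  3.0000e-04 -1.1912e+00]
```

View pics/c4.png

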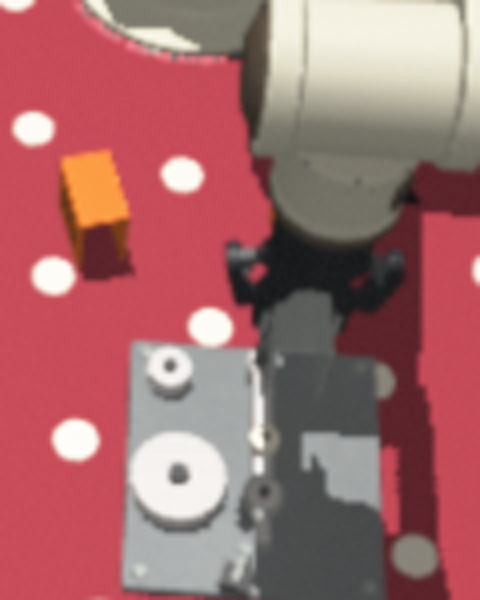

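The guard is held between the fingers, clear of the arm. Carrying it to the rail.

Request:
drive_tool([
  [-0.004,0.012,0,0,0,-0.03],
  [-0.012,0.04,0,0,0,-0.11],
  [-0.023,0.075,0,0,0,-0.21],
  [-0.034,0.111,0,0,0,-0.31],
  [-0.045,0.147,0,0,0,-0.41],
  [-0.056,0.182,0,0,0,-0.51],
  [-0.067,0.218,0,0,0,-0.61],
  [-0.078,0.254,0,0,0,-0.71],
  [-0.089,0.29,0,0,0,-0.81],
  [-0.1,0.325,0,0,0,-0.91],
  [-0.111,0.36,0,0,0,-1.01],
  [-0.12,0.39,0,0,0,-1.1],
])

```text
clock: 6.05
eef_pos: [552.4, -169.2, 243.3]
tool_rot: [0.765, 0.644, -0.0, -0.001]
ft_force: [0.6, -0.1, -1.4]
grip_width: 0.558
grip_force: 51.5
```

```bash
python3 go.py 553 -217 245 1.488
```

```text
6.05 [ 552.4 -169.2  243.3] [-0.047   0.0087 -0.0017] [-0.0015 -0.0003 -0.0877]
```

Request:
drive_tool([
  [-0.02,0.004,0,0,0,-0.04],
  [-0.038,0.007,0,0,0,-0.075],
  [-0.047,0.0085,0,0,0,-0.088],
  [-0.047,0.0085,0,0,0,-0.088],
  [-0.047,0.0085,0,0,0,-0.088],
  [-0.047,0.0085,0,0,0,-0.088],
])

```text
clock: 6.65
eef_pos: [553.2, -214.2, 244.3]
tool_rot: [0.737, 0.676, 0.0, -0.0]
ft_force: [-0.3, -0.1, -1.8]
grip_width: 0.556
grip_force: 51.6
```

```bash
python3 go.py 553 -217 195 1.488; python3 -c "
from h import *
a=snap('scene','s4.png')['frame'];b=snap('top','t4.png')['frame']
f=lambda i:cv2.resize(i,(400,400),interpolation=cv2.INTER_CUBIC)
cv2.imwrite('pics/c5.png',cv2.cvtColor(np.hstack([f(a[130:230,180:280]),f(b[165:265,305:405])]),cv2.COLOR_RGB2BGR))"
```

```text
6.65 [ 553.2 -214.2  244.3] [-0.0028  0.      0.0493] [-0.0001 -0.0003 -0.003 ]
```

View pics/c5.png

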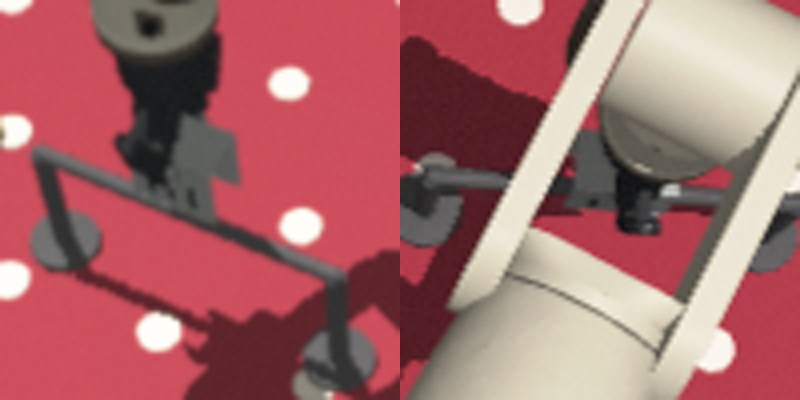

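The guard is held level above the bar, its channel along it (left panel: web at about (210,150), bar below at (200,215)). Lowering it now.

Request:
drive_tool([
  [-0.001,0,0.012,0,0,0],
  [-0.001,0,0.03,0,0,0],
  [-0.001,0,0.05,0,0,0],
  [-0.001,0,0.068,0,0,0],
  [-0.001,0,0.083,0,0,0],
  [-0.001,0,0.093,0,0,0],
  [-0.001,0,0.097,0,0,0],
  [-0.001,0,0.097,0,0,0],
  [-0.001,0,0.097,0,0,0],
])

```text
clock: 7.65
eef_pos: [553.3, -216.3, 148.0]
tool_rot: [0.737, 0.676, 0.0, 0.0]
ft_force: [0.4, 0.9, -1.5]
grip_width: 0.555
grip_force: 51.7
```

Request:
drive_tool([
  [0,0,0.002,0,0,0],
  [0,0,0.004,0,0,0],
  [0,0,0.004,0,0,0],
  [0,0,0.004,0,0,0],
])

```text
clock: 8.05
eef_pos: [553.1, -216.1, 143.3]
tool_rot: [0.737, 0.676, 0.0, -0.0]
ft_force: [-0.2, -0.6, -1.6]
grip_width: 0.549
grip_force: 51.7
```

Request:
drive_tool([
  [0,0,0.001,0,0,0],
  [0,0,0.002,0,0,0],
  [0,0,0.002,0,0,0],
  [0,0,0.002,0,0,0],
])

```text
clock: 8.45
eef_pos: [553.2, -216.2, 142.3]
tool_rot: [0.737, 0.676, 0.0, 0.0]
ft_force: [-4.0, 1.4, 9.8]
grip_width: 0.556
grip_force: 53.0
```

Contact at the expected height. Releasing.

Request:
drive_tool([
  [0,0,-0.001,0,0,0],
  [0,0,-0.001,0,0,0],
  [0,0,-0.001,0,0,0],
  [0,0,-0.001,0,0,0],
  [0,0,-0.001,0,0,0],
  [0,0,-0.001,0,0,0],
], grip=0.85)

```text
clock: 9.05
eef_pos: [553.1, -216.2, 142.2]
tool_rot: [0.737, 0.676, -0.0, -0.0]
ft_force: [-0.1, 0.2, 0.3]
grip_width: 0.851
grip_force: 0.0
```

Request:
drive_tool([
  [0,0,-0.01,0,0,0],
  [0,0,-0.03,0,0,0],
  [0,0,-0.055,0,0,0],
  [0,0,-0.08,0,0,0],
  [0,0,-0.1,0,0,0],
  [0,0,-0.11,0,0,0],
  [0,0,-0.11,0,0,0],
])

```text
clock: 9.75
eef_pos: [553.4, -216.3, 253.8]
tool_rot: [0.737, 0.676, 0.0, 0.001]
ft_force: [-0.4, -0.6, -0.4]
grip_width: 0.848
grip_force: 0.0
```

```bash
python3 -c "
from h import *
a=snap('scene','s5.png')['frame'];b=snap('top','t5.png')['frame']
f=lambda i:cv2.resize(i,(400,400),interpolation=cv2.INTER_CUBIC)
cv2.imwrite('pics/c6.png',cv2.cvtColor(np.hstack([f(a[140:240,180:280]),f(b[165:265,305:405])]),cv2.COLOR_RGB2BGR))
# post: drive pose
x,y,w=561.3,243.7,.293
p=lambda l,z:(R.from_euler('z',w).apply([l[0],l[1],0])+[x,y,0]).round(1)
print('pivot',p((50,0),0),'post',p((-85,0),0))
for n in 'TS':
  c=np.load('pics/t1.png.npz' if n=='T' else 'pics/s1.png.npz'); q=p((-85,0),0); q[2]=96; print(n,w2px(c,q))
"
```

```text
pivot [609.2 258.1   0. ] post [479.9 219.1   0. ]
T [227.01090804 237.595978  ]
S [347.00498167 212.0507224 ]
```

View pics/c6.png

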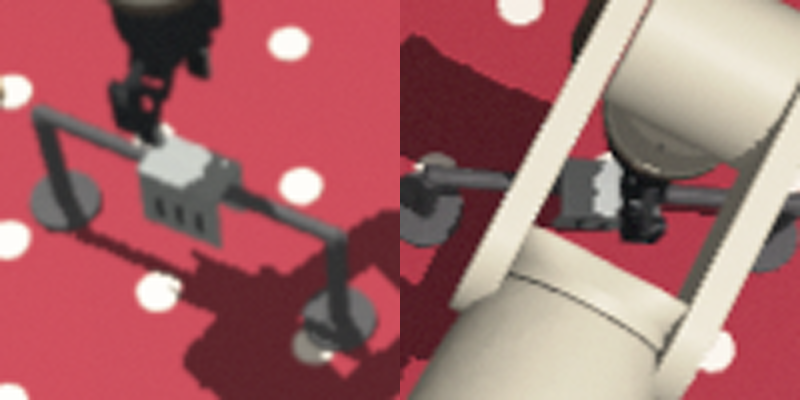

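The guard hangs astride the bar, level and free (left panel web (175,160), legs either side of the bar). Next is the post at about (480,219).

```bash
python3 go.py 480 219 180 .293
```

```text
9.85 [ 552.9 -216.1  251.5] [ 0.4272 -0.11    0.0718] [-9.0000e-04  1.0000e-04  1.1918e+00]
```

Request:
drive_tool([
  [0.012,-0.003,0,0,0,0.03],
  [0.04,-0.01,0,0,0,0.11],
  [0.075,-0.019,0,0,0,0.21],
  [0.11,-0.028,0,0,0,0.31],
  [0.147,-0.038,0,0,0,0.42],
  [0.183,-0.047,0,0,0,0.53],
  [0.22,-0.057,0,0,0,0.64],
  [0.256,-0.066,0,0,0,0.75],
  [0.293,-0.075,0,0,0,0.86],
  [0.33,-0.085,0,0,0,0.97],
  [0.365,-0.094,0,0,0,1.07],
  [0.395,-0.102,0,0,0,1.15],
], grip=0.6)

```text
clock: 11.05
eef_pos: [484.5, 187.8, 251.1]
tool_rot: [0.986, 0.165, -0.001, -0.0]
ft_force: [0.5, 0.7, -0.2]
grip_width: 0.601
grip_force: 0.0
```

```bash
python3 go.py 480 219 180 .293
```

```text
11.05 [484.5 187.8 251.1] [ 0.006  -0.0309  0.0711] [-0.0004  0.0017  0.0382]
```

Request:
drive_tool([
  [0.003,-0.015,0.02,0,0,0.02],
  [0.005,-0.027,0.04,0,0,0.035],
  [0.006,-0.031,0.06,0,0,0.039],
  [0.006,-0.031,0.071,0,0,0.039],
  [0.006,-0.031,0.071,0,0,0.039],
  [0.006,-0.031,0.071,0,0,0.039],
])

```text
clock: 11.65
eef_pos: [481.1, 217.1, 181.6]
tool_rot: [0.989, 0.147, -0.0, -0.0]
ft_force: [1.0, -0.0, 0.2]
grip_width: 0.601
grip_force: 0.0
```

```bash
python3 go.py 480 219 73 .293
```

```text
11.65 [481.1 217.1 181.6] [-0.0004 -0.0022  0.1086] [-0.      0.0001  0.0025]
```

Descending around the post with the fingers open.

Request:
drive_tool([
  [0,-0.001,0.015,0,0,0],
  [0,-0.001,0.035,0,0,0],
  [0,-0.001,0.055,0,0,0],
  [0,-0.001,0.075,0,0,0],
  [0,-0.001,0.092,0,0,0],
  [0,-0.001,0.104,0,0,0],
  [0,-0.001,0.108,0,0,0],
  [0,-0.001,0.108,0,0,0],
])

```text
clock: 12.45
eef_pos: [480.8, 218.3, 73.6]
tool_rot: [0.989, 0.147, 0.0, -0.0]
ft_force: [-0.3, 0.2, 0.1]
grip_width: 0.602
grip_force: 0.0
```

Request:
drive_tool([
  [0,0,0,0,0,0],
  [0,0,0,0,0,0],
  [0,0,0,0,0,0],
  [0,0,0,0,0,0],
  [0,0,0,0,0,0],
  [0,0,0,0,0,0],
], grip=0.33, force=20)

```text
clock: 13.05
eef_pos: [480.6, 218.4, 73.4]
tool_rot: [0.989, 0.147, 0.0, -0.0]
ft_force: [-0.3, 0.7, -0.2]
grip_width: 0.327
grip_force: 0.0
```

```bash
cat > arc.py <<'E'
import sys; from h import *
o=manip.observe();A=R.from_quat(o['tool_rot']);P=np.array([609.2,258.1]);lead=float(sys.argv[1]) # TCP ahead of the post along the tangent
z=float(sys.argv[2])
for th in map(float,sys.argv[3:]):
    a=.293-th; r=np.array([-np.cos(a),-np.sin(a)]); t=np.array([-np.sin(a),np.cos(a)])
    p=P+135*r+lead*t
    B=R.from_matrix([[np.cos(a),np.sin(a),0],[np.sin(a),-np.cos(a),0],[0,0,-1]])
    print(th,(A.inv().apply([*p,z]-o['eef_pos'])/1000).round(4),(A.inv()*B).as_rotvec().round(3))
m=o['eef_pos'][:2]-P; print(o['clock'],o['eef_pos'],o['ft_force'],'angle TCP',.293-np.arctan2(-m[1],-m[0]),'rad',np.hypot(*m))
E
python3 arc.py 5 73 0 .08 .16 .24 .32 .4 .48 .54 .6
```

```text
0.0 [-0.0004 -0.0059  0.0004] [-0.    -0.     0.003]
0.08 [ 0.0005 -0.0166  0.0004] [-0.    -0.     0.083]
0.16 [ 0.0022 -0.0273  0.0004] [-0.    -0.     0.163]
0.24 [ 0.0048 -0.0378  0.0004] [-0.    -0.     0.243]
0.32 [ 0.0082 -0.0481  0.0004] [-0.    -0.     0.323]
0.4 [ 0.0124 -0.058   0.0004] [-0.    -0.     0.403]
0.48 [ 0.0174 -0.0676  0.0004] [-0.    -0.     0.483]
0.54 [ 0.0216 -0.0745  0.0004] [-0.    -0.     0.543]
0.6 [ 0.0262 -0.0812  0.0004] [-0.    -0.     0.603]
13.05 [480.58766959 218.38568356  73.39960118] [-0.25961476  0.72657834 -0.24155506] angle TCP -0.00650219457265766 rad 134.60445187005172
```

First half of the arc, then check the force.

Request:
drive_tool([
  [0,-0.003,0,0,0,0],
  [0,-0.006,0,0,0,0.01],
  [0,-0.011,0,0,0,0.04],
  [0.0005,-0.0165,0,0,0,0.08],
  [0.001,-0.022,0,0,0,0.12],
  [0.002,-0.027,0,0,0,0.16],
  [0.002,-0.027,0,0,0,0.16],
  [0.002,-0.027,0,0,0,0.16],
])

```text
clock: 13.85
eef_pos: [474.9, 244.7, 73.4]
tool_rot: [0.998, 0.068, 0.0, 0.0]
ft_force: [4.2, -4.7, -0.7]
grip_width: 0.33
grip_force: 2.6
```

```bash
python3 arc.py 5 73 .16 .22 .28 .34 .4 .46 .52 .58 .6
```

```text
0.16 [-0.0001 -0.0004  0.0004] [ 0.001 -0.001  0.003]
0.22 [ 0.0005 -0.0085  0.0004] [ 0.001 -0.001  0.063]
0.28 [ 0.0015 -0.0166  0.0004] [ 0.001 -0.001  0.123]
0.34 [ 0.0031 -0.0245  0.0004] [ 0.001 -0.001  0.183]
0.4 [ 0.0051 -0.0324  0.0004] [ 0.001 -0.001  0.243]
0.46 [ 0.0075 -0.0401  0.0004] [ 0.001 -0.001  0.303]
0.52 [ 0.0105 -0.0476  0.0003] [ 0.001 -0.001  0.363]
0.58 [ 0.0138 -0.055   0.0003] [ 0.001 -0.001  0.423]
0.6 [ 0.0151 -0.0574  0.0003] [ 0.001 -0.001  0.443]
13.85 [474.88451847 244.73209022  73.37422601] [ 4.19543943 -4.69336549 -0.71016422] angle TCP 0.19380047614808357 rad 134.9790709351386
```

Request:
drive_tool([
  [0.0002,-0.004,0,0,0,0.03],
  [0.0005,-0.0085,0,0,0,0.06],
  [0.001,-0.0125,0,0,0,0.09],
  [0.0015,-0.0165,0,0,0,0.12],
  [0.003,-0.0245,0,0,0,0.18],
  [0.005,-0.0325,0,0,0,0.24],
  [0.0075,-0.04,0,0,0,0.3],
  [0.0105,-0.0475,0,0,0,0.36],
  [0.014,-0.055,0,0,0,0.42],
  [0.014,-0.055,0,0,0,0.42],
  [0.014,-0.055,0,0,0,0.42],
], force=60)

```text
clock: 14.95
eef_pos: [481.1, 300.7, 73.3]
tool_rot: [0.99, -0.142, 0.0, 0.001]
ft_force: [0.4, -9.6, 3.0]
grip_width: 0.332
grip_force: 4.2
```

```bash
python3 arc.py 5 73 .58 .62; python3 -c "
from h import *
a=snap('scene','s6.png')['frame'];b=snap('top','t6.png')['frame']
f=lambda i:cv2.resize(i,(400,400),interpolation=cv2.INTER_CUBIC)
g=lambda i:cv2.resize(i,(267,200))
o=np.vstack([np.hstack([f(a[195:285,300:390]),f(b[170:260,180:270])]),np.hstack([g(a),g(b),cv2.resize(a[155:235,180:286],(266,200))])])
cv2.imwrite('pics/c7.png',cv2.cvtColor(o,cv2.COLOR_RGB2BGR))" 
```

```text
0.58 [-0.0001 -0.0004  0.0003] [ 0.001 -0.     0.003]
0.62 [ 0.0003 -0.0058  0.0003] [ 0.001 -0.     0.043]
14.95 [481.09494189 300.74701306  73.2876076 ] [ 0.37882072 -9.5596233   2.96396485] angle TCP 0.6143664011058241 rad 135.01730864970094
```

View pics/c7.png

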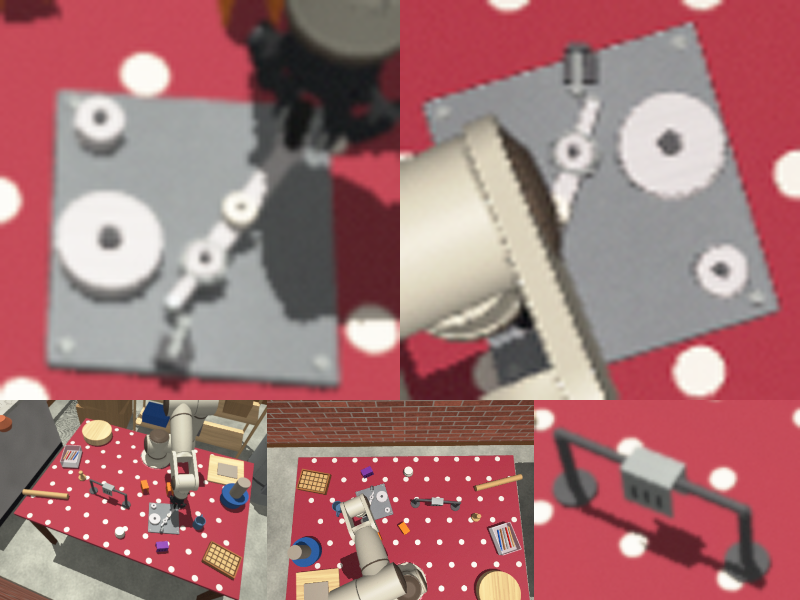

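The arm has swung to about 0.57 rad: its tail at (590,105) in the top panel is past the pawl nose at (580,85). The post is held in the fingers at about 9.6 N. The guard hangs on the bar at mid-length, and the jar, mug and stamp have not been touched.

Request:
drive_tool([
  [0,0,0,0,0,0],
  [0,0,0,0,0,0],
  [0,0,0,0,0,0],
])

```text
clock: 15.35
eef_pos: [481.1, 300.5, 73.3]
tool_rot: [0.99, -0.142, 0.0, 0.001]
ft_force: [0.9, -9.3, 2.1]
grip_width: 0.332
grip_force: 4.2
```

```bash
python3 -c "
from h import *
print(manip.observe()['ft_force']);print(manip.close_job())"
```

```text
[ 0.9135549  -9.25881966  2.11154841]
the job is handed in; nothing more can be done
None
```

The job is handed in at 15.4 s: the guard hangs released astride the rail bar, and the tensioner arm is held back at about 0.57 rad, past the pawl, against roughly 9 N of spring force, with the jar, mug and stamp left alone.

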